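# Unlock the kitchen medicine box and hold the key turned

### The job

Take the red key out of the wooden key stand and push it fully home into the brass lock on top of the white medicine box; the lock's pins stick, so it stops part-way until you wiggle the key some 30 degrees left and right while pressing lightly. Then turn it a quarter turn clockwise (seen from above) to the stop and finish still gripping it there, because the lock springs back when let go. Leave the blue key, the jam jar, the pepper mill and the cup where they are.

Things in the scene. Friction and masses are not known exactly. Their poses are not given: they have to be found in the camera images.
- red_key: Loose key with a red bow, upright, tip down, in one of the stand's two sockets (which one varies), 50 g. Origin: centre of the blade's tip; z up to the bow, x along the blade's width, y across it. Above the tip: steel bit 14 (x) by 6 mm (y) to 10 mm; round neck 5.6 mm thick to 23; blade 14 by 6 to 37; collar disc 20 mm across to 42; stem to 45; bow to 81. Half a turn about z makes no difference.
- red_key_bow (a point): Centre of the red key's plastic bow, 63 mm above its tip; axes as the key. The bow is a block 32 mm (x) by 14 mm (y) by 36 mm (z): grip it across its 14 mm, along y.
- blue_key: Bystander: an equal key with a blue bow, in the other socket of the stand, 70 mm from the red one. It does not fit the job; leave it in place.
- stand: Fixed dark wooden key stand, 140 (x) by 70 (y) by 45 mm tall, origin at the centre of its underside. Two oblong sockets, 40 mm deep, at x = -35 and +35 mm, y = 0. A key stands in each with its collar on the stand's top and its tip 8 mm above the worktop; the keys' x axes lie along the stand's x. Lift a key 40 mm to free it.
- keyway (a point): Centre of the lock's mouth, in the flat top of the medicine box, 90 mm above the worktop; z up, x and y as the box. The flush round brass plug, 35 mm across, has a bevelled slot 16 mm (x) by 8 mm (y): the key enters tip down with its x along the keyway's x, either way round. Fully home its collar rests on the plug, the tip 37 mm below the mouth.
- pins (a point): Where the tip meets the sticking pins, 18 mm straight below the keyway. They pass the key only when it is turned 0.38 to 0.52 rad clockwise or anticlockwise (hidden; tolerance about 0.1 rad); the plug turns along. Wiggle up to 0.65 rad each way, pressing 3 to 8 N; once through, it goes down freely. Less than 33 mm deep, the pins block the quarter turn; deeper, it is free.
- med_box: Fixed white steel medicine box, 180 (x) by 220 (y) by 90 mm tall, flat top, origin at the centre of its underside. Green cross on the lid part (+x); the lock is 50 mm from the centre towards -x. A red dot marks the locked, a green dot the unlocked side of the lock. A flat steel bolt on the top, 3 mm thick, look only, draws back as the plug turns.
- plug (a joint): Turn of the brass lock plug, rad: 0 at rest, positive clockwise seen from above, stop at 1.57. A spring turns it back to 0 with 0.05 N m per rad (0.08 N m at the stop). The key has about 0.14 rad of play in the slot, so it turns a little further than the plug.
- jam_jar: Bystander: jam jar with a red cap, 68 mm across, 90 mm tall, loose, origin at the centre of its underside.
- pepper_mill: Bystander: wooden pepper mill, 52 mm across, 156 mm tall, loose, origin at the centre of its underside.
- cup: Bystander: white cup, 80 mm across, 85 mm tall, loose, origin at the centre of its underside.

How it is judged:
By the outcome, as a careful person would: the job done as asked, in the order asked, and still so for the second after the job is handed in, while the arm keeps its last pose, push and grip.
It also fails if it takes over 67 s, if anything falls off the work surface, if the arm or the gripper's body presses on something with over 40 N, if the wrist force passes 120 N, or if a joint passes its speed limit or range.

### The arm

A 6-joint arm with a two-finger parallel gripper is mounted at the origin on the work surface. World frame = base frame: x ahead of the robot, y to its left, z up, the work surface at z = 0. Lengths are in m, angles in rad, forces in N, time in s.
With the tool pointing down it reaches from about 0.25 to 0.725 m from the base axis. Payload 4 kg.
Tool frame: the origin (TCP) lies midway between the tips of the shut fingers; the grasp point (between the pads) lies 19 mm behind it; z points along the fingers, y is the direction in which the jaws open and shut (so a half turn about z gives the same grasp; the last joint's range is limited). The gripper opens to 85 mm and grips with 20 to 120 N. Pads are 22 mm wide; open, the fingers measure 114 mm over their backs; the gripper's body (76 mm by 85 mm) begins 54 mm behind the grasp point. The pads swing forward as they close: fully open they stand 13 mm farther back than shut.
Start: joints at [1.126, 0.241, 0.005, 1.335, 0, 1.571], TCP at [0.215, 0.451, 0.201] pointing down, gripper open.
Joint ranges: [-2.72, 2.72], [-1.05, 1.87], [-1.09, 1.28], [-1.99, 2.15], [-1.42, 1.44], [-3.14, 3.14]. Speed limits (rad/s): [2.79, 2.79, 3.14, 3.14, 3.14, 3.14].

### API

Orientations are given as a unit quaternion [x, y, z, w].
In Python, from workcell import bot, eyes, job gives the robot as it stands.
- The arm moves only by the shell command python3 -m crank 'ROWS'. ROWS is a JSON object of lists of equal length, an entry for each row: "dr": the turn, a rotation vector about the tool's x, y, z in rad, a list of three; "travel": the shift along the tool's x, y, z in m, a list of three; "hand": the finger opening in m, from 0 to 0.0854. In form: {"dr": [[wx, wy, wz], ...], "travel": [[x, y, z], ...], "hand": [hand, ...]}. A call has 1 to 10 rows; each row is the pose to reach, as a shift and turn from the pose commanded when the call began, along the tool's axes at that moment; what a row does not reach only later rows make up. A row lasts 1/8 s, in which the tool goes at most 62.5 mm and 10.7 degrees, less where a joint would pass 70% of its speed; a pose out of reach is approached as far as the arm can. A call with a gripper value outside its range is refused whole. The fingers move at their own pace and stop on an object; the grip force is fixed at half the most. Time passes only in rows, so rows that repeat a pose let the fingers close. It gives the time, the measured TCP pose, the force and the opening at its end, in the units of the state.
- bot.get_obs(): the state, without advancing time (a new reading comes with each control period).
- eyes.camera(name): name is "scene" or "side" or "wrist"; returns a dict with "color" (480x640x3 uint8, red, green, blue), "K" (3x3 intrinsics, pixels), "R" (3x3) and "t" (3): a world point X has camera coordinates R X + t; the wrist camera has in their place "T_tool_cam" (4x4, takes a point from camera to tool coordinates, whose origin is the TCP and whose axes are the flange's). Camera axes: x right, y down, z forward; pixel columns grow to the right and rows downward; lengths in m; the calibration is good to about 2 mm. A picture is of the moment at which its call begins: read the wrist's pose just before it. There is no depth.
- job.job_done(): hands the job in, once; it reports no verdict.
The state is a dict: "clock": time; "joint_pos": joint angles; "joint_vel": joint speeds; "tau": joint torques, N m; "eef_pos": TCP position; "tool_rot": TCP orientation; "ft_force": force on the tool from outside, world axes, zero at the start; "ft_torque": the same for the moment, N m; "grip_width": finger opening in m.
Only numpy, scipy, OpenCV 4.12 (cv2) and the standard library are available. Lean on these libraries where they do the work, as an engineer would, in place of code of your own. Each camera call takes 0.05 s, during which the arm holds its last target.

## Working session

There is one attempt and no reset: what is moved stays moved. The work goes in short steps, Python scripts to look and compute and a shell command to move; the robot and the scene stay as the last step left them, time stands still between calls to the robot, and variables do not carry over. Pictures are saved under pics/ and viewed, and the job is handed in when it is done.

```bash
ls; mkdir -p pics; python3 - <<'E'
from workcell import bot, eyes, job
import cv2
o=bot.get_obs(); print({k:(v if not hasattr(v,'__len__') else [round(float(a),4) for a in v]) for k,v in o.items()})
for n in ["scene","side","wrist"]:
    c=eyes.camera(n); cv2.imwrite(f"pics/{n}0.png",c["color"][:,:,::-1])
    print(n,c["K"].tolist(),{k:c[k].round(4).tolist() for k in c if k in("R","t","T_tool_cam")})
E
```

```text
pics
{'clock': 0.0, 'joint_pos': [1.126, 0.2414, 0.0037, 1.3352, 0.0, 1.5708], 'joint_vel': [-0.0, -0.0013, -0.0006, -0.0012, 0.0004, 0.0015], 'tau': [-0.0011, -37.2318, 25.2408, 0.017, -0.0, 0.0], 'eef_pos': [0.2148, 0.4507, 0.2001], 'tool_rot': [0.2206, 0.9754, -0.001, -0.0002], 'ft_force': [0.3762, 0.2089, -0.5763], 'ft_torque': [-0.0086, -0.0507, -0.0171], 'grip_width': 0.08541941805445316}
scene [[609.7286494962535, 0.0, 316.53357056899904], [0.0, 609.7286494962535, 243.9714440405671], [0.0, 0.0, 1.0]] {'R': [[-0.417, 0.9088, -0.0144], [0.7633, 0.3416, -0.5483], [-0.4934, -0.2396, -0.8361]], 't': [0.242, -0.4065, 1.7049]}
side [[611.4981766559167, 0.0, 324.70361171152155], [0.0, 611.4981766559167, 240.90530743730798], [0.0, 0.0, 1.0]] {'R': [[0.9566, -0.2905, 0.0217], [-0.1465, -0.5443, -0.826], [0.2517, 0.787, -0.5632]], 't': [-0.5923, 0.1346, 1.3712]}
wrist [[362.8220341367994, 0.0, 316.2116205100186], [0.0, 362.8220341367994, 244.47999231243725], [0.0, 0.0, 1.0]] {'T_tool_cam': [[0.0, -0.9547, -0.2976, 0.076], [1.0, -0.0001, 0.0004, -0.0013], [-0.0004, -0.2976, 0.9547, -0.1741], [0.0, 0.0, 0.0, 1.0]]}
```

View pics/scene0.png

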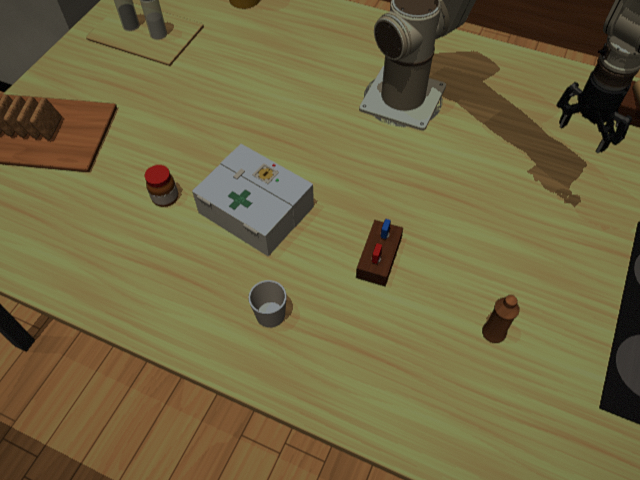

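View pics/side0.png

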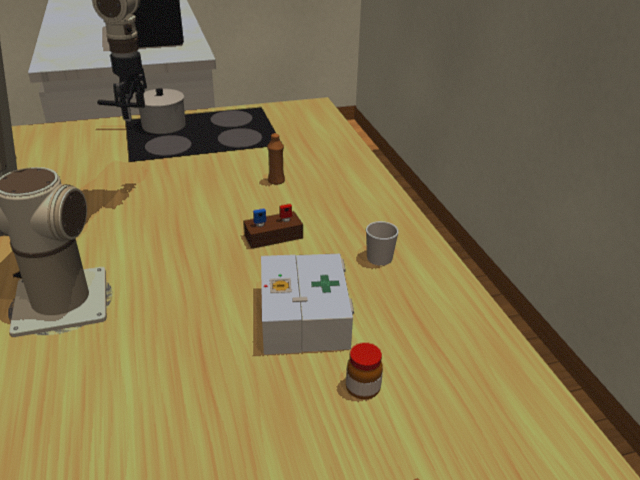

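View pics/wrist0.png

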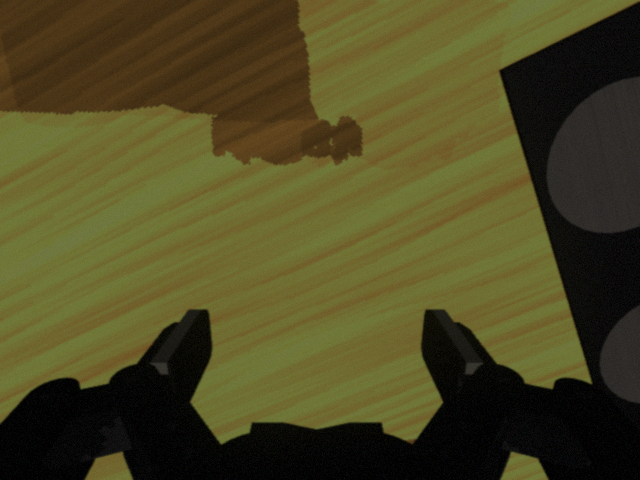

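The scene view shows red key about (377,253), blue (386,229), lock (265,173). In the side view red is about (286,212) and the lock (281,286). I'll measure those next.

```bash
cat > h.py <<'E'
import numpy as np, cv2
from scipy.spatial.transform import Rotation as Ro
from workcell import bot, eyes, job
def cam(n):
    o=bot.get_obs(); c=eyes.camera(n)
    if n=="wrist":
        T=np.eye(4);T[:3,:3]=Ro.from_quat(o["tool_rot"]).as_matrix();T[:3,3]=o["eef_pos"]
        W=T@c["T_tool_cam"]; c["R"]=W[:3,:3].T; c["t"]=-c["R"]@W[:3,3]
    return c
def ray(c,p):
    d=c["R"].T@np.linalg.solve(c["K"],[p[0],p[1],1.]); return -c["R"].T@c["t"], d/np.linalg.norm(d)
def onz(c,p,z):
    o,d=ray(c,p); return o+d*(z-o[2])/d[2]
def proj(c,X):
    q=c["K"]@(c["R"]@np.asarray(X)+c["t"]); return q[:2]/q[2]
def tri(c1,p1,c2,p2):
    o1,d1=ray(c1,p1);o2,d2=ray(c2,p2)
    s=np.linalg.lstsq(np.c_[d1,-d2],o2-o1,rcond=None)[0]
    a=o1+d1*s[0];b=o2+d2*s[1]; return (a+b)/2,np.linalg.norm(a-b)
def blobs(img,m,mn=5):
    n,l,s,ce=cv2.connectedComponentsWithStats(m.astype(np.uint8)); return [(int(s[i,4]),ce[i].round(1).tolist(),s[i,:4].tolist()) for i in range(1,n) if s[i,4]>=mn]
def masks(img):
    h=cv2.cvtColor(img,cv2.COLOR_RGB2HSV).astype(int);H,S,V=h[...,0],h[...,1],h[...,2]
    return {"red":((H<5)|(H>174))&(S>180)&(V>90),"blue":(H>100)&(H<130)&(S>130)&(V>60),"green":(H>60)&(H<95)&(S>90),"brass":(H>12)&(H<24)&(S>130)}
def crop(c,n,x0,y0,x1,y1,k):
    cv2.imwrite(f"pics/{n}.png",cv2.resize(c["color"][y0:y1,x0:x1,::-1],None,fx=k,fy=k,interpolation=cv2.INTER_CUBIC))
E
python3 - <<'E'
from h import *
a=cam("scene");b=cam("side")
for c,r in((a,(180,130,420,300)),(b,(230,190,370,360))):
    for k,m in masks(c["color"]).items():
        mm=np.zeros_like(m);mm[r[1]:r[3],r[0]:r[2]]=m[r[1]:r[3],r[0]:r[2]]
        if k!="brass": print(k,blobs(None,mm,3))
crop(a,"s1",190,130,410,290,3.6); crop(b,"d1",240,190,360,350,3.7)
print([tri(a,(377,254),b,(286,212))])
E
```

```text
red [(74, [376.9, 249.2], [373, 243, 9, 13])]
blue [(63, [385.6, 224.9], [382, 219, 8, 12])]
green [(5, [276.8, 179.6], [276, 179, 3, 2]), (209, [239.4, 199.2], [229, 191, 22, 18])]
red [(30, [285.2, 206.3], [280, 205, 11, 4]), (279, [360.7, 351.9], [351, 343, 19, 17])]
blue [(125, [259.2, 216.0], [254, 209, 12, 14])]
green [(4, [280.0, 274.8], [279, 274, 3, 2]), (182, [324.7, 283.4], [312, 276, 27, 16])]
[(array([0.55220516, 0.13342493, 0.06823576]), np.float64(0.0033220990249984536))]
```

View pics/s1.png

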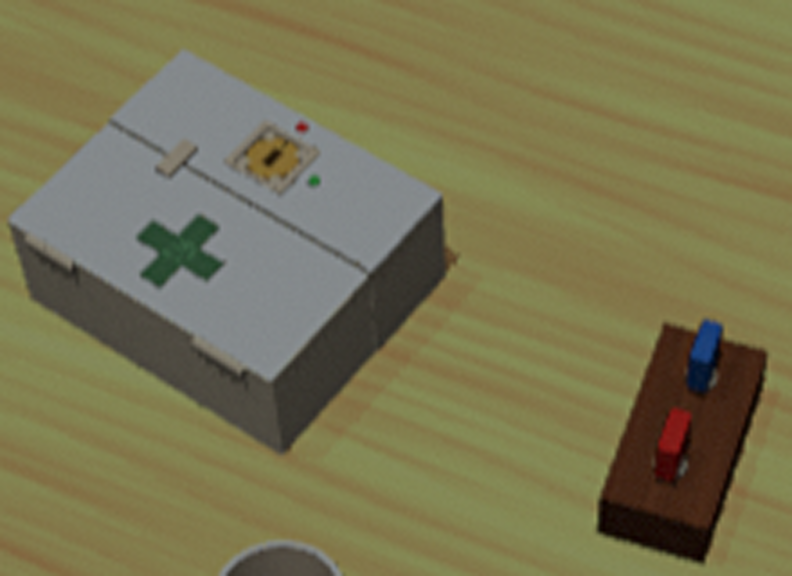

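View pics/d1.png

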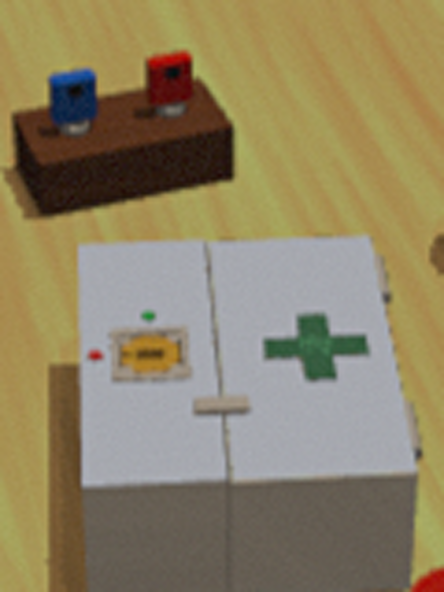

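Scene crop shows the red bow silhouette centred about (673,444), the slot at (272,157) and the box corners clearly; the side crop shows the bow at (169,78) and the slot at (151,354). Next I'll turn these into positions and yaw angles.

```bash
python3 - <<'E'
from h import *
a=cam("scene");b=cam("side")
S=lambda p:(190+(p[0]+.5)/3.6-.5,130+(p[1]+.5)/3.6-.5); D=lambda p:(240+(p[0]+.5)/3.7-.5,190+(p[1]+.5)/3.7-.5)
print("bow",tri(a,S((673,444)),b,D((169,78))))
print("blue",tri(a,S((705,356)),b,D((73,101))))
print("lock",tri(a,S((272,157)),b,D((151,354))), onz(a,S((272,157)),.09),onz(b,D((151,354)),.09))
f=lambda v:np.round(v,4)
A=[onz(a,S(p),.09) for p in((184,51),(441,197),(275,381),(10,222))]
B=[onz(b,D(p),.09) for p in((80,243),(368,237),(417,473),(83,486))]
for P in (A,B):
    print(f(P)); print([ (round(float(np.degrees(np.arctan2(*(Q[i+1]-Q[i])[1::-1]))),2),round(float(np.linalg.norm(Q[i+1]-Q[i])),4)) for Q in [P+[P[0]]] for i in range(4)])
A=[onz(a,S(p),.045) for p in((665,323),(766,352),(704,532),(600,500))]
B=[onz(b,D(p),.045) for p in((13,116),(204,80),(233,125),(38,166))]
for P in (A,B):
    print(f(P)); print([ (round(float(np.degrees(np.arctan2(*(Q[i+1]-Q[i])[1::-1]))),2),round(float(np.linalg.norm(Q[i+1]-Q[i])),4)) for Q in [P+[P[0]]] for i in range(4)])
print(onz(a,S((303,127)),.09),onz(a,S((315,181)),.09))
E
```

```text
bow (array([0.55127787, 0.13268762, 0.07207175]), np.float64(0.0010705468418053137))
blue (array([0.48112482, 0.12610525, 0.06901953]), np.float64(0.0027881087590772317))
lock (array([ 0.46229777, -0.1870067 ,  0.09104025]), np.float64(0.0009003508041793161)) [ 0.46108307 -0.18734883  0.09      ] [ 0.46290347 -0.1861358   0.09      ]
[[ 0.4021 -0.2854  0.09  ]
 [ 0.4464 -0.0714  0.09  ]
 [ 0.6189 -0.1038  0.09  ]
 [ 0.5785 -0.3175  0.09  ]]
[(78.32, 0.2186), (-10.65, 0.1756), (-100.72, 0.2175), (169.69, 0.1793)]
[[ 0.4465 -0.0692  0.09  ]
 [ 0.6181 -0.1091  0.09  ]
 [ 0.5762 -0.3231  0.09  ]
 [ 0.4022 -0.2856  0.09  ]]
[(-13.1, 0.1762), (-101.09, 0.218), (167.84, 0.178), (78.41, 0.2209)]
[[0.4495 0.0893 0.045 ]
 [0.4444 0.1569 0.045 ]
 [0.5854 0.1688 0.045 ]
 [0.5903 0.1023 0.045 ]]
[(94.34, 0.0678), (4.82, 0.1415), (-85.76, 0.0667), (-174.73, 0.1414)]
[[0.4447 0.1537 0.045 ]
 [0.5854 0.166  0.045 ]
 [0.5898 0.1029 0.045 ]
 [0.4493 0.0874 0.045 ]]
[(4.99, 0.1413), (-85.98, 0.0632), (-173.7, 0.1414), (93.99, 0.0665)]
[ 0.42968904 -0.18033165  0.09      ] [ 0.46772497 -0.15227931  0.09      ]
```

```bash
cat >> h.py <<'E'
def go(x,y,z,yaw):  # tool y at yaw deg, tool z down
    o=bot.get_obs(); R=Ro.from_quat(o["tool_rot"]).as_matrix()
    t=np.radians(yaw); Y=np.array([np.cos(t),np.sin(t),0]);Z=np.array([0,0,-1.]);X=np.cross(Y,Z)
    G=np.c_[X,Y,Z]; p=np.array([x,y,z])-o["eef_pos"]
    print("travel",(R.T@p).round(4).tolist(),"dr",Ro.from_matrix(R.T@G).as_rotvec().round(4).tolist())
def st():
    o=bot.get_obs();R=Ro.from_quat(o["tool_rot"]).as_matrix()
    f=lambda v:np.round(v,4).tolist()
    print("t",round(o["clock"],2),"p",f(o["eef_pos"]),"yaw",round(float(np.degrees(np.arctan2(R[1,1],R[0,1]))),2),"z",f(R[:,2]),"F",f(o["ft_force"]),"M",f(o["ft_torque"]),"w",round(o["grip_width"],4),"q",f(o["joint_pos"]))
E
python3 -c "
from h import *
go(.552,.1317,.19,94.8)"
```

```text
travel [-0.4416, -0.1434, 0.0109] dr [-0.0005, -0.0001, -0.5286]
```

```bash
python3 -m crank '{"dr":[[0,0,-0.06],[0,0,-0.12],[0,0,-0.18],[0,0,-0.25],[0,0,-0.32],[0,0,-0.39],[0,0,-0.46],[0,0,-0.53],[0,0,-0.53],[0,0,-0.53]],"travel":[[-0.05,-0.016,0],[-0.1,-0.032,0],[-0.15,-0.048,0],[-0.2,-0.065,0.002],[-0.25,-0.081,0.004],[-0.3,-0.097,0.006],[-0.35,-0.113,0.01],[-0.4,-0.13,0.01],[-0.442,-0.143,0.01],[-0.442,-0.143,0.01]],"hand":[0.085,0.085,0.085,0.085,0.085,0.085,0.085,0.085,0.085,0.085]}'
python3 -m crank '{"dr":[[0,0,0],[0,0,0]],"travel":[[0,0,0],[0,0,0]],"hand":[0.06,0.06]}'
python3 - <<'E'
from h import *
st()
c=cam("wrist"); cv2.imwrite("pics/w1.png",c["color"][:,:,::-1])
for k in("red","blue"): print(k,blobs(None,masks(c["color"])[k],20))
E
```

```text
clock: 1.6
eef_pos: [0.5544, 0.1297, 0.1903]
tool_rot: [-0.04, 0.999, -0.0, -0.0]
ft_force: [-0.4, 0.8, 0.7]
grip_width: 0.0848
clock: 1.85
eef_pos: [0.5517, 0.133, 0.1911]
tool_rot: [-0.043, 0.999, 0.0, -0.0]
ft_force: [1.4, -0.5, -0.3]
grip_width: 0.0603
t 1.85 p [0.5517, 0.133, 0.1911] yaw 94.97 z [-0.0004, 0.0001, -1.0] F [1.4024, -0.5219, -0.3348] M [-0.02, -0.0543, -0.0099] w 0.0603 q [0.2364, 0.3801, 0.1734, 1.3645, 0.0002, 0.1496]
red [(572, [317.4, 231.9], [310, 214, 16, 37])]
blue [(593, [317.1, 139.0], [310, 119, 15, 42])]
```

View pics/w1.png

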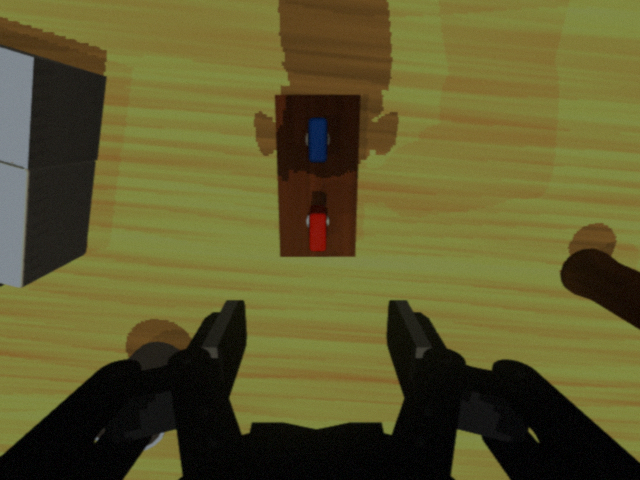

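Wrist view: red bow top centred about (317,232), blue at (317,139), both aligned with the image's vertical; the stand's edges run about x=278 to 357.

```bash
python3 - <<'E'
from h import *
c=cam("wrist"); im=c["color"]; crop(c,"w1c",270,90,370,270,3.3)
for k in("red","blue"):
    m=masks(im)[k].astype(np.uint8); cs=max(cv2.findContours(m,0,1)[0],key=cv2.contourArea)
    r=cv2.minAreaRect(cs); print(k,r)
    print(onz(c,r[0],.089).round(4))
    ys,xs=np.nonzero(m)
    for y in range(ys.min(),ys.max()+1,4): print(y,xs[ys==y].min(),xs[ys==y].max(),end=' ; ')
    for v in (ys.min()-.5,ys.max()+.5): print(onz(c,(xs.mean(),v),.089).round(4))
E
```

```text
red ((317.5, 232.0), (36.0, 15.0), 90.0)
[0.5511 0.1331 0.089 ]
214 311 323 ; 218 310 325 ; 222 310 325 ; 226 310 325 ; 230 310 325 ; 234 310 325 ; 238 310 325 ; 242 310 325 ; 246 310 324 ; 250 312 320 ; [0.5362 0.1317 0.089 ]
[0.5664 0.1344 0.089 ]
blue ((317.0, 139.0), (40.0, 14.0), 90.0)
[0.4808 0.1265 0.089 ]
119 312 323 ; 123 310 324 ; 127 310 324 ; 131 310 324 ; 135 310 324 ; 139 310 324 ; 143 310 324 ; 147 310 324 ; 151 310 324 ; 155 311 324 ; 159 311 324 ; [0.4667 0.1253 0.089 ]
[0.4954 0.1279 0.089 ]
```

View pics/w1c.png

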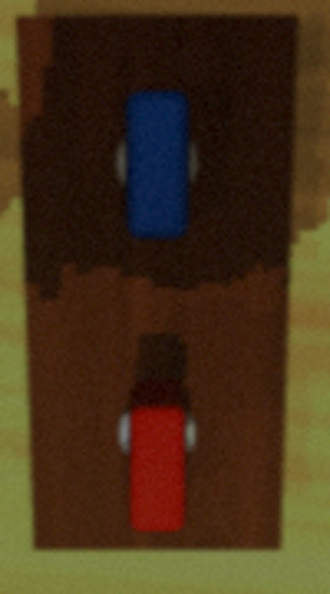

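```bash
python3 -m crank '{"dr":[[0,0,0],[0,0,0],[0,0,0],[0,0,0],[0,0,0],[0,0,0],[0,0,0]],"travel":[[0,0,0.03],[0,0,0.06],[0,0,0.09],[0,0,0.115],[0,0,0.13],[0,0,0.139],[0,0,0.139]],"hand":[0.06,0.05,0.05,0.05,0.05,0.05,0.05]}'
python3 - <<'E'
from h import *
st()
c=cam("wrist"); cv2.imwrite("pics/w2.png",c["color"][:,:,::-1])
E
```

```text
clock: 2.82
eef_pos: [0.5525, 0.1323, 0.052]
tool_rot: [-0.043, 0.999, -0.0, -0.0]
ft_force: [-0.2, -0.3, 0.3]
grip_width: 0.0502
t 2.83 p [0.5525, 0.1323, 0.052] yaw 94.9 z [-0.0003, -0.0001, -1.0] F [-0.2365, -0.2805, 0.2954] M [-0.0198, -0.019, -0.018] w 0.0502 q [0.235, 0.4777, -0.0542, 1.0392, 0.0, 0.1494]
```

View pics/w2.png

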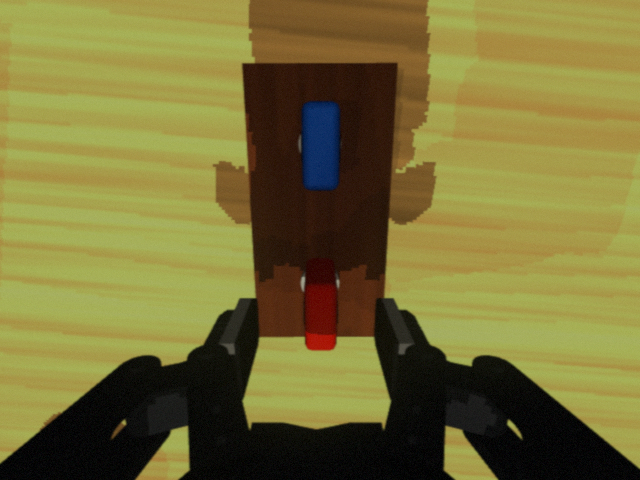

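Wrist view: the red bow (about (321,305)) stands between the pads at x=258 and 375, a millimetre or so off centre. I'll close on it.

```bash
python3 -m crank '{"dr":[[0,0,0],[0,0,0],[0,0,0],[0,0,0],[0,0,0],[0,0,0]],"travel":[[0,0,0],[0,0,0],[0,0,0],[0,0,0],[0,0,0],[0,0,0]],"hand":[0.03,0.015,0.005,0.005,0.005,0.005]}'; python3 -c "
from h import *
st()"
```

```text
clock: 3.62
eef_pos: [0.5533, 0.1323, 0.0529]
tool_rot: [-0.043, 0.999, 0.0, 0.001]
ft_force: [-1.0, -0.1, 5.6]
grip_width: 0.0111
t 3.62 p [0.5533, 0.1323, 0.0529] yaw 94.88 z [0.0017, 0.0005, -1.0] F [-1.0098, -0.0986, 5.6219] M [0.034, 0.1883, 0.0321] w 0.0111 q [0.2346, 0.4767, -0.0532, 1.0392, 0.0001, 0.1494]
```

```bash
python3 - <<'E'
from h import *
c=cam("wrist"); cv2.imwrite("pics/w3.png",c["color"][:,:,::-1])
s=cam("side"); crop(s,"d3",220,120,340,260,4)
s=cam("scene"); crop(s,"s3",320,180,450,300,4)
E
```

```text
(no output)
```

View pics/w3.png

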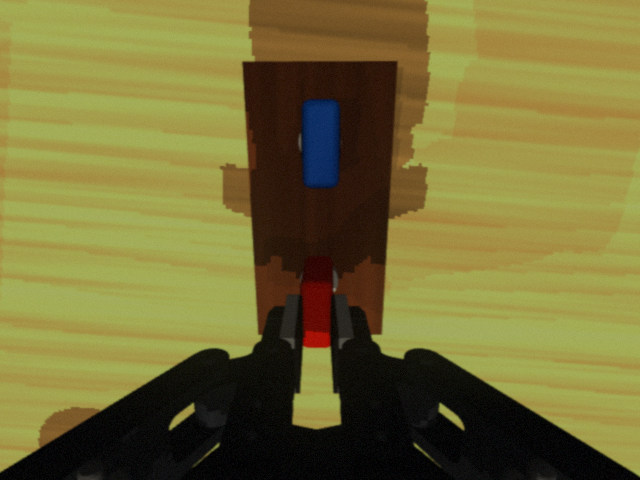

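View pics/d3.png

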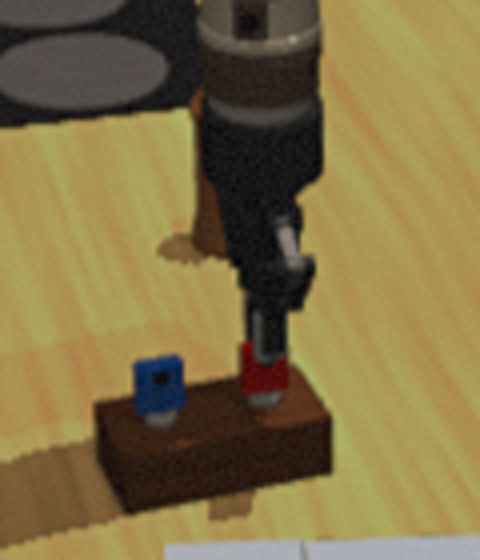

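View pics/s3.png

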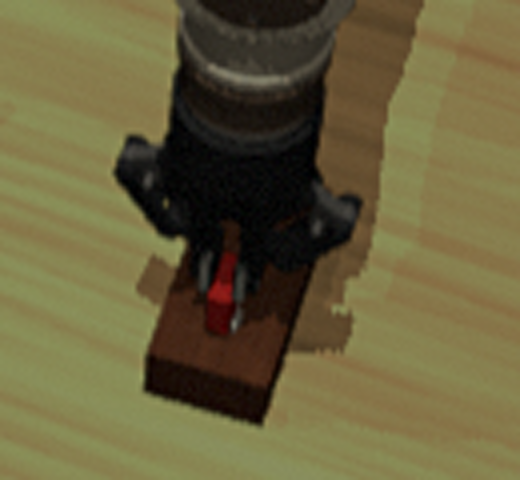

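The images show the red bow held between the pads and the key still seated, with the blue key untouched. Next I lift straight up.

```bash
python3 -m crank '{"dr":[[0,0,0],[0,0,0],[0,0,0],[0,0,0],[0,0,0],[0,0,0],[0,0,0],[0,0,0]],"travel":[[0,0,-0.01],[0,0,-0.025],[0,0,-0.04],[0,0,-0.055],[0,0,-0.08],[0,0,-0.11],[0,0,-0.13],[0,0,-0.13]],"hand":[0.005,0.005,0.005,0.005,0.005,0.005,0.005,0.005]}'; python3 - <<'E'
from h import *
st()
c=cam("wrist"); cv2.imwrite("pics/w4.png",c["color"][:,:,::-1])
s=cam("side"); crop(s,"d4",220,80,340,240,3.7)
go(.462,-.187,.182,78.6)
E
```

```text
clock: 4.78
eef_pos: [0.554, 0.1324, 0.1846]
tool_rot: [-0.043, 0.999, 0.0, 0.002]
ft_force: [0.4, -0.3, -0.4]
grip_width: 0.0113
t 4.78 p [0.554, 0.1324, 0.1846] yaw 94.88 z [0.0047, 0.0011, -1.0] F [0.3987, -0.3042, -0.3758] M [0.0013, -0.01, 0.0369] w 0.0113 q [0.2346, 0.3822, 0.1596, 1.3433, -0.0, 0.1494]
travel [0.1172, -0.3102, -0.0001] dr [-0.0001, -0.0002, 0.2842]
```

View pics/w4.png

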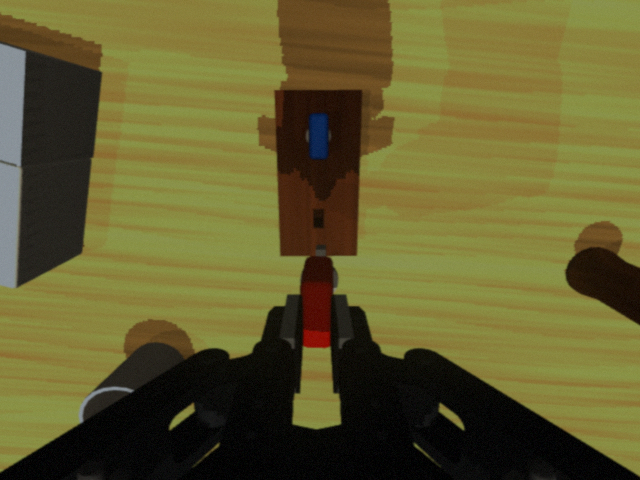

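View pics/d4.png

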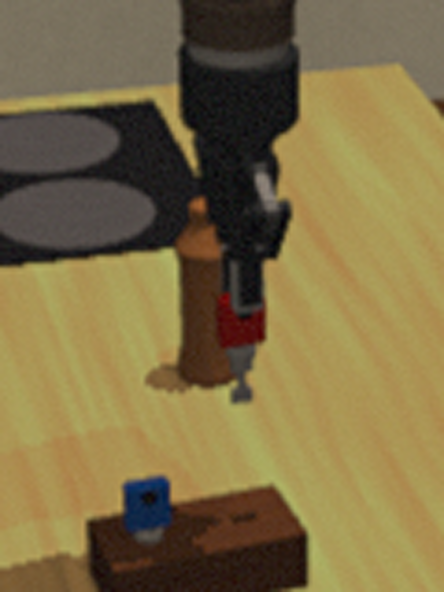

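The key is out of the socket and hangs straight in the grip (tip about (241,398) in the side crop); the blue key hasn't moved. Now over to the lock.

```bash
python3 -m crank '{"dr":[[0,0,0.04],[0,0,0.08],[0,0,0.12],[0,0,0.16],[0,0,0.2],[0,0,0.24],[0,0,0.284],[0,0,0.284],[0,0,0.284],[0,0,0.284]],"travel":[[0.015,-0.039,0],[0.03,-0.078,0],[0.045,-0.117,0],[0.06,-0.156,0],[0.075,-0.195,0],[0.09,-0.234,0],[0.105,-0.275,0.005],[0.116,-0.310,0.015],[0.116,-0.310,0.025],[0.116,-0.310,0.025]],"hand":[0.005,0.005,0.005,0.005,0.005,0.005,0.005,0.005,0.005,0.005]}'
python3 -m crank '{"dr":[[0,0,0],[0,0,0]],"travel":[[0,0,0],[0,0,0]],"hand":[0.005,0.005]}'; python3 - <<'E'
from h import *
st()
c=cam("wrist"); cv2.imwrite("pics/w5.png",c["color"][:,:,::-1]); crop(c,"w5c",220,130,420,350,2.7)
s=cam("side"); crop(s,"d5",240,200,340,300,5.9)
s=cam("scene"); crop(s,"s5",215,120,315,220,5.9)
E
```

```text
clock: 6.12
eef_pos: [0.462, -0.1858, 0.1552]
tool_rot: [0.099, 0.995, 0.001, -0.002]
ft_force: [0.7, -0.0, -0.7]
grip_width: 0.0117
clock: 6.38
eef_pos: [0.4639, -0.1859, 0.1573]
tool_rot: [0.098, 0.995, -0.0, 0.0]
ft_force: [0.4, 0.1, -0.2]
grip_width: 0.0117
t 6.38 p [0.4639, -0.1859, 0.1573] yaw 78.71 z [0.0006, -0.0002, -1.0] F [0.3556, 0.1214, -0.2285] M [-0.0105, -0.0208, 0.0386] w 0.0117 q [-0.3811, 0.2632, -0.0808, 1.2262, 0.0001, -0.184]
```

View pics/w5c.png

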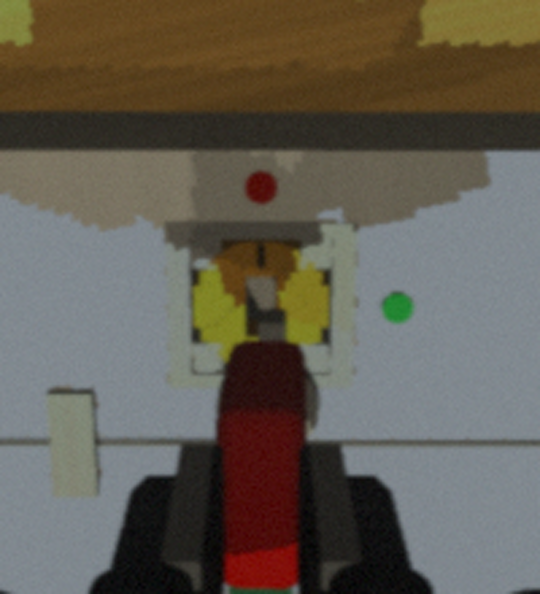

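View pics/d5.png

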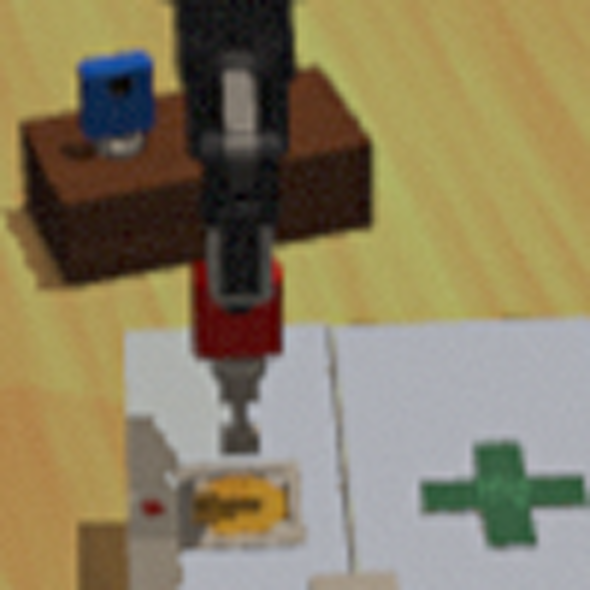

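View pics/s5.png

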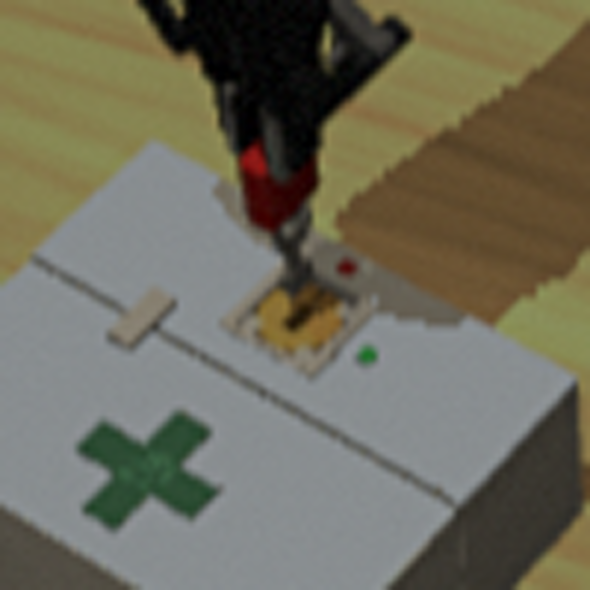

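```bash
python3 - <<'E'
from h import *
c=cam("wrist"); crop(c,"w6",280,205,350,275,8.5)
a=cam("scene");b=cam("side")
S=lambda p:(215+(p[0]+.5)/5.9-.5,120+(p[1]+.5)/5.9-.5); D=lambda p:(240+(p[0]+.5)/5.9-.5,200+(p[1]+.5)/5.9-.5)
print("tip",tri(a,S((300,287)),b,D((240,450))),"lock",tri(a,S((301,317)),b,D((239,505))))
for X in((.4622,-.187,.09),(.4622,-.187,.1128)): print(proj(c,X),[(np.array(proj(c,X))-[280,205])*8.5])
E
```

```text
tip (array([ 0.46360524, -0.18327261,  0.11289284]), np.float64(8.31039584904672e-05)) lock (array([ 0.46181295, -0.18612766,  0.09078281]), np.float64(0.0007432878558380709))
[316.26355151 243.87770665] [array([308.24018785, 330.46050649])]
[316.28707715 254.50233191] [array([308.44015581, 420.76982124])]
```

View pics/w6.png

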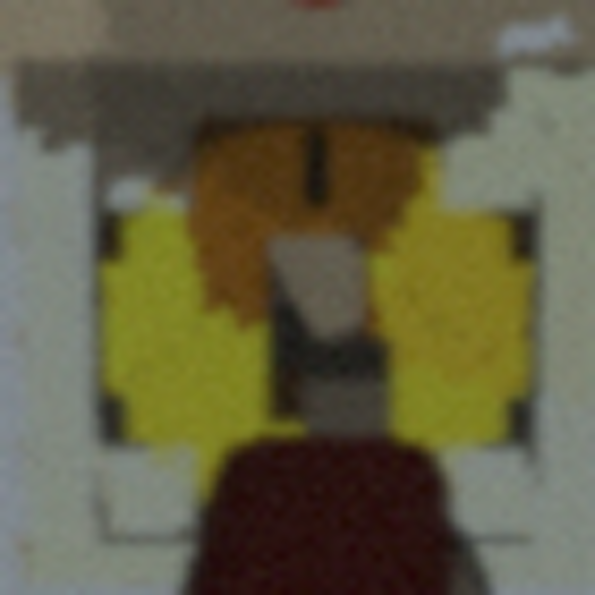

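Wrist crop: the plug is centred near (317,340) with the slot at x about 265–369, while the key's bit lies at x about 300–387, so the key is roughly 2 mm off along tool +y. I'll shift and go down to just above the mouth.

```bash
python3 -m crank '{"dr":[[0,0,0],[0,0,0],[0,0,0],[0,0,0]],"travel":[[0.0012,-0.0019,0.008],[0.0012,-0.0019,0.015],[0.0012,-0.0019,0.015],[0.0012,-0.0019,0.015]],"hand":[0.005,0.005,0.005,0.005]}'; python3 - <<'E'
from h import *
st()
c=cam("wrist"); crop(c,"w7",280,205,350,275,8.5)
s=cam("side"); crop(s,"d7",255,245,305,295,11)
s=cam("scene"); crop(s,"s7",240,145,290,195,11)
E
```

```text
clock: 7.18
eef_pos: [0.4618, -0.1883, 0.1419]
tool_rot: [0.099, 0.995, 0.0, -0.0]
ft_force: [0.5, -1.1, -0.4]
grip_width: 0.0116
t 7.17 p [0.4618, -0.1883, 0.1419] yaw 78.6 z [-0.0002, 0.0001, -1.0] F [0.5146, -1.0787, -0.3845] M [0.0017, -0.0014, -0.0005] w 0.0116 q [-0.3872, 0.2725, -0.1102, 1.1884, 0.0, -0.1883]
```

View pics/w7.png

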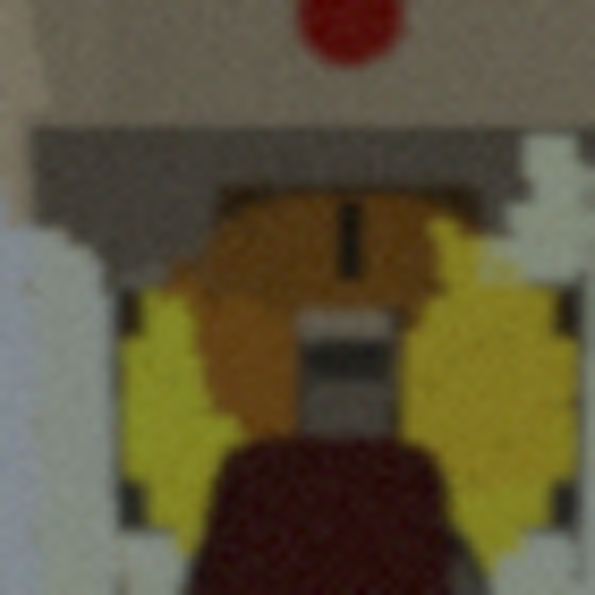

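View pics/d7.png

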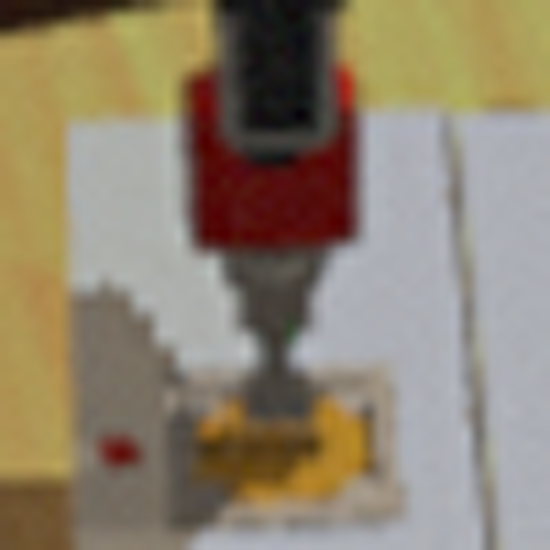

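View pics/s7.png

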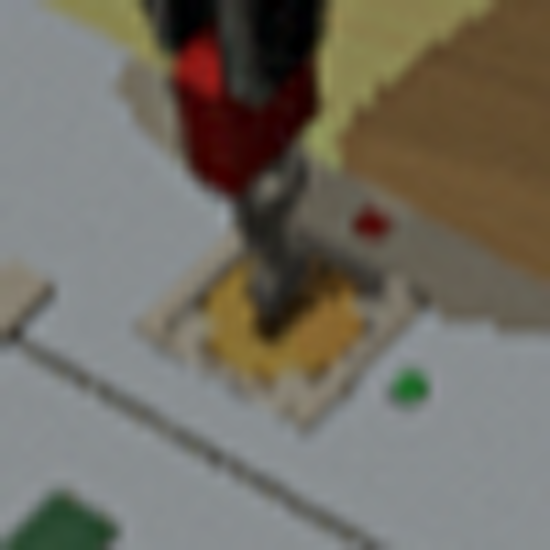

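Wrist crop: the bit (x 300–397) now sits centred over the slot (297–402) sideways. Its near edge (v about 340) lies over the slot's end (v about 310) once depth is allowed for, so it needs about −0.9 mm in tool x. I'll correct that and enter.

```bash
python3 -m crank '{"dr":[[0,0,0],[0,0,0],[0,0,0],[0,0,0],[0,0,0]],"travel":[[-0.0009,0.0002,0],[-0.0009,0.0002,0.004],[-0.0009,0.0002,0.008],[-0.0009,0.0002,0.012],[-0.0009,0.0002,0.012]],"hand":[0.005,0.005,0.005,0.005,0.005]}'; python3 - <<'E'
from h import *
st()
c=cam("wrist"); crop(c,"w8",280,205,350,275,8.5)
E
```

```text
clock: 7.95
eef_pos: [0.4623, -0.1881, 0.1294]
tool_rot: [0.099, 0.995, 0.0, -0.001]
ft_force: [0.5, -0.2, -0.8]
grip_width: 0.0116
t 7.95 p [0.4623, -0.1881, 0.1294] yaw 78.61 z [-0.0011, 0.0004, -1.0] F [0.4891, -0.2455, -0.8444] M [0.0022, -0.0361, 0.076] w 0.0116 q [-0.3864, 0.2834, -0.1294, 1.1591, -0.0, -0.1876]
```

View pics/w8.png

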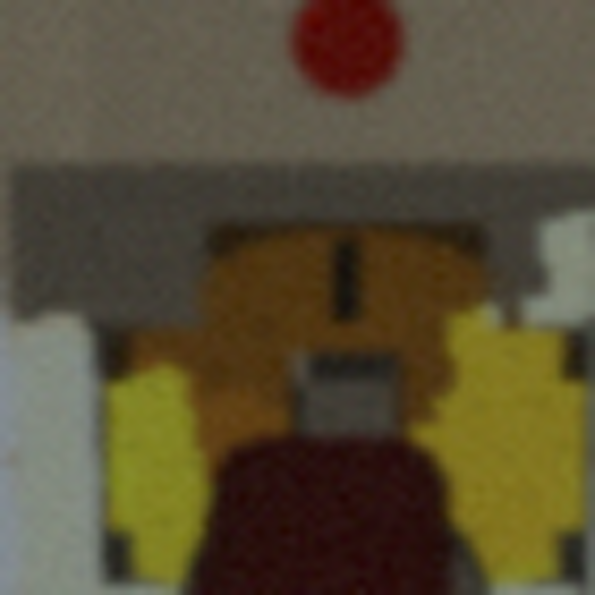

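The bit has entered the mouth about 5 mm with no force. I'll go on down to the pins.

```bash
python3 -m crank '{"dr":[[0,0,0],[0,0,0],[0,0,0],[0,0,0]],"travel":[[0,0,0.004],[0,0,0.008],[0,0,0.012],[0,0,0.012]],"hand":[0.005,0.005,0.005,0.005]}'; python3 -m crank '{"dr":[[0,0,0],[0,0,0]],"travel":[[0,0,0.001],[0,0,0.001]],"hand":[0.005,0.005]}'; python3 -m crank '{"dr":[[0,0,0],[0,0,0]],"travel":[[0,0,0.001],[0,0,0.001]],"hand":[0.005,0.005]}';python3 -c "
from h import *
st()"
```

```text
clock: 8.5
eef_pos: [0.4624, -0.1881, 0.1175]
tool_rot: [0.099, 0.995, 0.0, -0.0]
ft_force: [0.1, 0.3, -0.8]
grip_width: 0.0115
clock: 8.75
eef_pos: [0.4628, -0.1883, 0.1171]
tool_rot: [0.099, 0.995, -0.0, 0.0]
ft_force: [-0.0, 0.2, -0.5]
grip_width: 0.0114
clock: 9.0
eef_pos: [0.4631, -0.1884, 0.1165]
tool_rot: [0.099, 0.995, -0.0, 0.0]
ft_force: [-1.4, 1.0, 2.6]
grip_width: 0.0113
t 9.0 p [0.4631, -0.1884, 0.1165] yaw 78.61 z [0.0008, -0.0004, -1.0] F [-1.4301, 1.0129, 2.5973] M [-0.0234, 0.095, 0.0176] w 0.0113 q [-0.3864, 0.2937, -0.1512, 1.125, -0.0, -0.1876]
```

The key stopped on the pins 18 mm in at about 2.6 N. I'll press slightly more and wiggle.

```bash
python3 -m crank '{"dr":[[0,0,0.1],[0,0,0.2],[0,0,0.28],[0,0,0.35],[0,0,0.4]],"travel":[[0,0,0.0008],[0,0,0.0008],[0,0,0.0008],[0,0,0.0008],[0,0,0.0008]],"hand":[0.005,0.005,0.005,0.005,0.005]}'; python3 -c "
from h import *
st()"
```

```text
clock: 9.62
eef_pos: [0.4631, -0.1887, 0.1164]
tool_rot: [0.296, 0.955, -0.0, 0.001]
ft_force: [-2.1, -0.2, 7.1]
grip_width: 0.0116
t 9.62 p [0.4631, -0.1887, 0.1164] yaw 55.59 z [0.0013, -0.0012, -1.0] F [-2.1108, -0.1694, 7.1306] M [-0.0184, 0.4949, -0.011] w 0.0116 q [-0.3865, 0.2934, -0.1518, 1.124, -0.0007, 0.214]
```

```bash
python3 -m crank '{"dr":[[0,0,0.05],[0,0,0.1]],"travel":[[0,0,0],[0,0,0]],"hand":[0.005,0.005]}'; python3 -m crank '{"dr":[[0,0,0.05],[0,0,0.08],[0,0,0.12],[0,0,0.12]],"travel":[[0,0,0],[0,0,0],[0,0,0],[0,0,0]],"hand":[0.005,0.005,0.005,0.005]}';python3 -c "
from h import *
st()"
```

```text
clock: 9.88
eef_pos: [0.4629, -0.1887, 0.1164]
tool_rot: [0.343, 0.939, -0.0, 0.001]
ft_force: [-2.6, 0.1, 7.2]
grip_width: 0.0115
clock: 10.38
eef_pos: [0.4627, -0.1887, 0.1164]
tool_rot: [0.398, 0.917, -0.0, 0.001]
ft_force: [-1.8, -0.5, 7.6]
grip_width: 0.0117
t 10.38 p [0.4627, -0.1887, 0.1164] yaw 43.07 z [0.0007, -0.0012, -1.0] F [-1.7866, -0.5001, 7.551] M [-0.0339, 0.6615, 0.0453] w 0.0117 q [-0.3866, 0.2932, -0.152, 1.1246, -0.0009, 0.4325]
```

Nothing gave on the clockwise side (7.5 N, no drop). Now anticlockwise.

```bash
python3 -m crank '{"dr":[[0,0,-0.12],[0,0,-0.26],[0,0,-0.40],[0,0,-0.54],[0,0,-0.68],[0,0,-0.82],[0,0,-0.92],[0,0,-0.97]],"travel":[[0,0,0],[0,0,0],[0,0,0],[0,0,0],[0,0,0],[0,0,0],[0,0,0],[0,0,0]],"hand":[0.005,0.005,0.005,0.005,0.005,0.005,0.005,0.005]}'; python3 -m crank '{"dr":[[0,0,-0.04],[0,0,-0.08],[0,0,-0.12]],"travel":[[0,0,0],[0,0,0],[0,0,0]],"hand":[0.005,0.005,0.005]}';python3 -c "
from h import *
st()"
```

```text
clock: 11.38
eef_pos: [0.4636, -0.1882, 0.1157]
tool_rot: [-0.077, 0.997, -0.0, 0.001]
ft_force: [0.6, 1.6, 0.8]
grip_width: 0.0115
clock: 11.75
eef_pos: [0.4636, -0.1881, 0.1157]
tool_rot: [-0.136, 0.991, 0.0, 0.001]
ft_force: [0.9, 1.2, 1.6]
grip_width: 0.0114
t 11.75 p [0.4636, -0.1881, 0.1157] yaw 105.62 z [0.002, 0.0004, -1.0] F [0.8871, 1.1576, 1.6311] M [0.2401, -0.2453, -0.1123] w 0.0114 q [-0.3861, 0.2945, -0.1523, 1.1223, 0.0011, -0.6588]
```

The force fell and z dropped 0.7 mm near −0.35 rad, so it may have got through. I'll press a little at this angle.

```bash
python3 -m crank '{"dr":[[0,0,0],[0,0,0],[0,0,0]],"travel":[[0,0,0.001],[0,0,0.0015],[0,0,0.0015]],"hand":[0.005,0.005,0.005]}';python3 -c "
from h import *
st()"
```

```text
clock: 12.12
eef_pos: [0.4628, -0.1882, 0.1136]
tool_rot: [-0.135, 0.991, 0.0, -0.0]
ft_force: [1.4, 1.2, 0.1]
grip_width: 0.0115
t 12.12 p [0.4628, -0.1882, 0.1136] yaw 105.53 z [-0.0, 0.0002, -1.0] F [1.398, 1.1818, 0.0643] M [0.2274, -0.1943, 0.0134] w 0.0115 q [-0.3863, 0.2963, -0.1556, 1.119, 0.0002, -0.6573]
```

It's through. Going down to home, gently at the end.

```bash
python3 -m crank '{"dr":[[0,0,0],[0,0,0],[0,0,0]],"travel":[[0,0,0.003],[0,0,0.006],[0,0,0.006]],"hand":[0.005,0.005,0.005]}';python3 -m crank '{"dr":[[0,0,0],[0,0,0],[0,0,0],[0,0,0]],"travel":[[0,0,0.003],[0,0,0.006],[0,0,0.009],[0,0,0.009]],"hand":[0.005,0.005,0.005,0.005]}';python3 -c "
from h import *
st()"
```

```text
clock: 12.5
eef_pos: [0.4625, -0.1878, 0.1071]
tool_rot: [-0.135, 0.991, 0.001, -0.0]
ft_force: [1.5, 1.5, -0.5]
grip_width: 0.0114
clock: 13.0
eef_pos: [0.4625, -0.1879, 0.0982]
tool_rot: [-0.135, 0.991, 0.0, -0.0]
ft_force: [1.5, 4.0, -1.2]
grip_width: 0.0114
t 13.0 p [0.4625, -0.1879, 0.0982] yaw 105.55 z [-0.0006, 0.0009, -1.0] F [1.5092, 3.9599, -1.2391] M [0.9075, -0.3561, -0.0483] w 0.0114 q [-0.3862, 0.31, -0.1799, 1.0818, 0.0006, -0.6576]
```

```bash
python3 -m crank '{"dr":[[0,0,0],[0,0,0]],"travel":[[0,0,0.001],[0,0,0.001]],"hand":[0.005,0.005]}';python3 -m crank '{"dr":[[0,0,0],[0,0,0]],"travel":[[0,0,0.001],[0,0,0.001]],"hand":[0.005,0.005]}';python3 -c "
from h import *
st()"
```

```text
clock: 13.25
eef_pos: [0.4628, -0.188, 0.098]
tool_rot: [-0.135, 0.991, 0.0, 0.0]
ft_force: [0.3, 4.5, 3.6]
grip_width: 0.0116
clock: 13.5
eef_pos: [0.4631, -0.188, 0.0979]
tool_rot: [-0.135, 0.991, 0.0, 0.001]
ft_force: [-0.4, 5.6, 9.0]
grip_width: 0.0119
t 13.5 p [0.4631, -0.188, 0.0979] yaw 105.55 z [0.0013, 0.0003, -1.0] F [-0.3866, 5.6028, 9.0059] M [1.4079, 0.2694, -0.0074] w 0.0119 q [-0.3862, 0.3098, -0.1811, 1.0788, 0.0008, -0.6576]
```

The key has bottomed out (9 N, z = 0.098, about 18.5 mm below the pins). I'll ease the press and start the clockwise turn in stages.

```bash
python3 -m crank '{"dr":[[0,0,0.1],[0,0,0.2],[0,0,0.35],[0,0,0.47],[0,0,0.47]],"travel":[[0,0,-0.0006],[0,0,-0.0006],[0,0,-0.0006],[0,0,-0.0006],[0,0,-0.0006]],"hand":[0.005,0.005,0.005,0.005,0.005]}';python3 - <<'E'
from h import *
st()
c=cam("wrist"); crop(c,"w9",240,150,400,350,3)
s=cam("side"); crop(s,"d9",240,230,320,310,7)
E
```

```text
clock: 14.12
eef_pos: [0.4627, -0.1888, 0.0979]
tool_rot: [0.1, 0.995, -0.001, 0.0]
ft_force: [-0.5, 3.3, 5.4]
grip_width: 0.0116
t 14.12 p [0.4627, -0.1888, 0.0979] yaw 78.56 z [0.0001, -0.0013, -1.0] F [-0.4926, 3.3308, 5.3784] M [0.8049, 0.1762, -0.0153] w 0.0116 q [-0.3867, 0.31, -0.1808, 1.0794, -0.0011, -0.187]
```

View pics/w9.png

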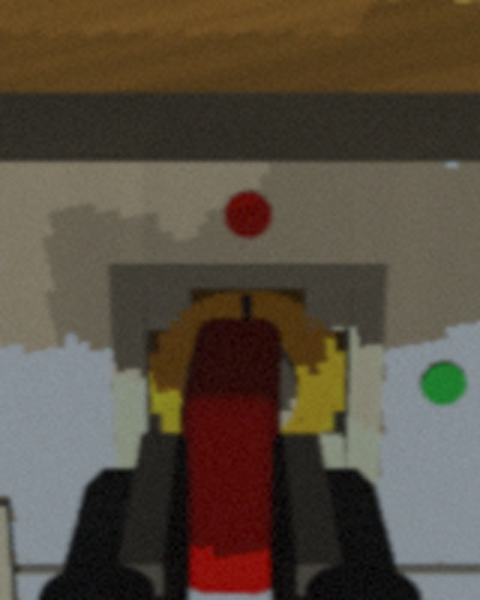

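View pics/d9.png

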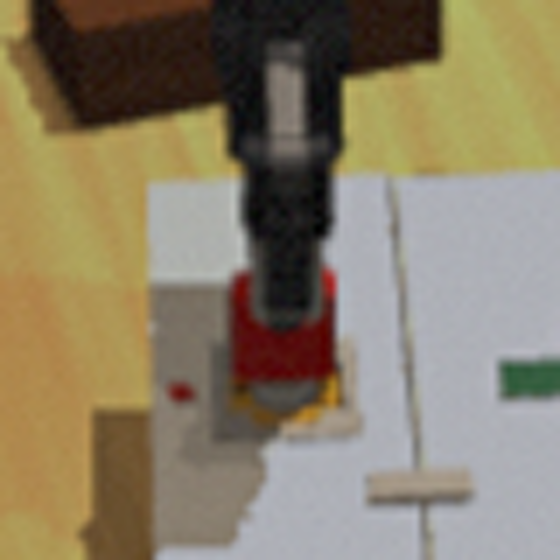

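Both views show the collar resting on the plug with the key at the rest angle and the plug mark upright at (248,305). Turning clockwise.

```bash
python3 -m crank '{"dr":[[0,0,0.12],[0,0,0.24],[0,0,0.36],[0,0,0.48],[0,0,0.6],[0,0,0.6]],"travel":[[0,0,0],[0,0,0],[0,0,0],[0,0,0],[0,0,0],[0,0,0]],"hand":[0.005,0.005,0.005,0.005,0.005,0.005]}';python3 -c "
from h import *
st()"
```

```text
clock: 14.98
eef_pos: [0.4624, -0.1887, 0.0978]
tool_rot: [0.389, 0.921, -0.001, 0.0]
ft_force: [-1.0, 3.3, 5.5]
grip_width: 0.0115
t 14.97 p [0.4624, -0.1887, 0.0978] yaw 44.18 z [-0.0004, -0.0011, -1.0] F [-0.9872, 3.2859, 5.4715] M [0.8211, 0.3029, 0.0389] w 0.0115 q [-0.3867, 0.31, -0.1809, 1.0798, -0.0012, 0.4129]
```

Forces are steady and z is unchanged. I'll carry on.

```bash
python3 -m crank '{"dr":[[0,0,0.12],[0,0,0.24],[0,0,0.36],[0,0,0.48],[0,0,0.6],[0,0,0.6]],"travel":[[0,0,0],[0,0,0],[0,0,0],[0,0,0],[0,0,0],[0,0,0]],"hand":[0.005,0.005,0.005,0.005,0.005,0.005]}';python3 -m crank '{"dr":[[0,0,0.1],[0,0,0.2],[0,0,0.3],[0,0,0.3]],"travel":[[0,0,0],[0,0,0],[0,0,0],[0,0,0]],"hand":[0.005,0.005,0.005,0.005]}';python3 -c "
from h import *
st()"
```

```text
clock: 15.72
eef_pos: [0.4615, -0.1886, 0.0978]
tool_rot: [0.644, 0.765, -0.001, -0.0]
ft_force: [-3.4, 3.4, 7.1]
grip_width: 0.0117
clock: 16.23
eef_pos: [0.4611, -0.1883, 0.0977]
tool_rot: [0.751, 0.66, -0.001, -0.001]
ft_force: [-3.9, 5.2, 8.4]
grip_width: 0.0119
t 16.23 p [0.4611, -0.1883, 0.0977] yaw -7.37 z [-0.0028, -0.0004, -1.0] F [-3.8669, 5.1542, 8.3644] M [1.0453, 0.9726, 0.0586] w 0.0119 q [-0.3868, 0.3096, -0.1819, 1.0818, -0.0014, 1.3127]
```

The lateral force points the way I expected from the small off-centre grip. I'll relieve it and close in on the stop in small steps, watching the moment.

```bash
python3 -m crank '{"dr":[[0,0,0.05],[0,0,0.12],[0,0,0.12]],"travel":[[0.0007,-0.0007,-0.0003],[0.0007,-0.0007,-0.0003],[0.0007,-0.0007,-0.0003]],"hand":[0.005,0.005,0.005]}';python3 -c "
from h import *
st()"
python3 -m crank '{"dr":[[0,0,0.06],[0,0,0.06]],"travel":[[0,0,0],[0,0,0]],"hand":[0.005,0.005]}';python3 - <<'E'
from h import *
st()
c=cam("wrist"); crop(c,"w10",220,130,420,350,2.7)
s=cam("side"); crop(s,"d10",240,230,320,310,7)
s=cam("scene"); crop(s,"s10",215,120,315,220,5.9)
E
```

```text
clock: 16.6
eef_pos: [0.4607, -0.1879, 0.0978]
tool_rot: [0.789, 0.614, -0.001, -0.0]
ft_force: [-1.9, 4.1, 6.4]
grip_width: 0.0117
t 16.6 p [0.4607, -0.1879, 0.0978] yaw -14.25 z [-0.0027, -0.001, -1.0] F [-1.8779, 4.08, 6.4113] M [0.9029, 0.758, 0.0814] w 0.0117 q [-0.3859, 0.3082, -0.1837, 1.081, -0.002, 1.4335]
clock: 16.85
eef_pos: [0.4606, -0.1878, 0.0978]
tool_rot: [0.807, 0.59, -0.001, -0.0]
ft_force: [-2.1, 3.3, 6.4]
grip_width: 0.0113
t 16.85 p [0.4606, -0.1878, 0.0978] yaw -17.68 z [-0.0028, -0.0008, -1.0] F [-2.051, 3.3057, 6.3759] M [0.8515, 0.7722, 0.0574] w 0.0113 q [-0.3859, 0.3081, -0.1838, 1.0812, -0.0018, 1.4934]
```

View pics/w10.png

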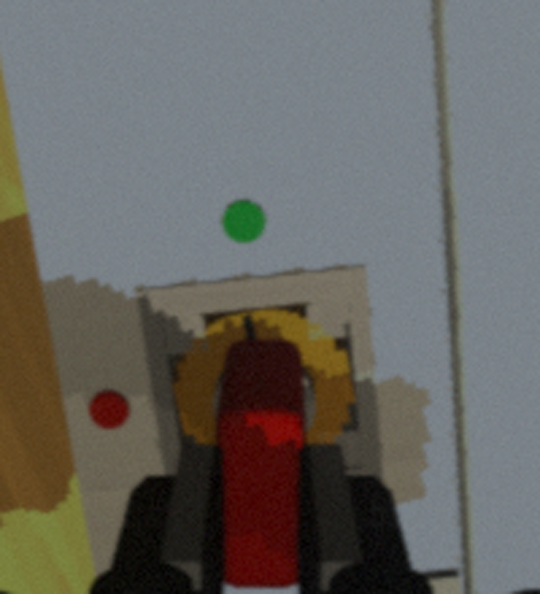

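View pics/s10.png

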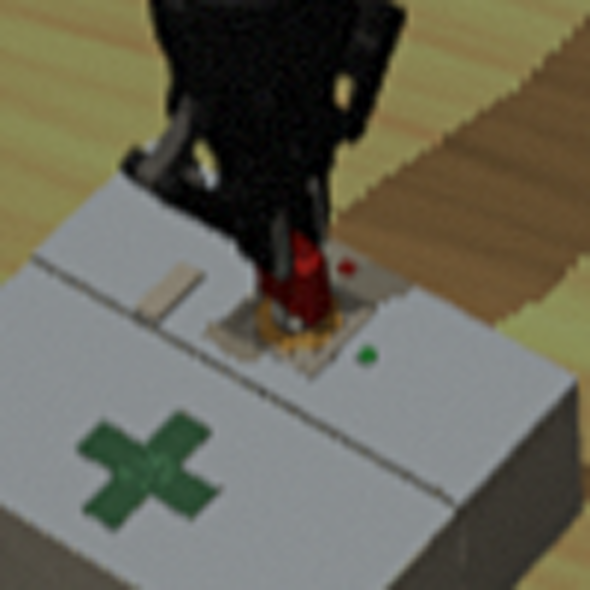

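The plug mark (249,327) now points at the green dot (243,221) and the bolt has drawn back, but the moment has not risen, so it isn't on the stop yet. I'll keep going.

```bash
for i in 1; do :; done; python3 -m crank '{"dr":[[0,0,0.06],[0,0,0.06]],"travel":[[0,0,0],[0,0,0]],"hand":[0.005,0.005]}';python3 -c "
from h import *
st()"
python3 -m crank '{"dr":[[0,0,0.05],[0,0,0.05]],"travel":[[0,0,0],[0,0,0]],"hand":[0.005,0.005]}';python3 -c "
from h import *
st()"
```

```text
clock: 17.25
eef_pos: [0.4605, -0.1877, 0.0977]
tool_rot: [0.825, 0.566, -0.001, -0.001]
ft_force: [-3.2, 3.8, 5.4]
grip_width: 0.0118
t 17.25 p [0.4605, -0.1877, 0.0977] yaw -21.12 z [-0.003, -0.0007, -1.0] F [-3.2212, 3.7664, 5.419] M [0.9176, 0.8642, 0.1065] w 0.0118 q [-0.3859, 0.3082, -0.1838, 1.0813, -0.0017, 1.5534]
clock: 17.5
eef_pos: [0.4605, -0.1876, 0.0977]
tool_rot: [0.839, 0.545, -0.001, -0.001]
ft_force: [-3.0, 3.6, 6.6]
grip_width: 0.0119
t 17.5 p [0.4605, -0.1876, 0.0977] yaw -23.97 z [-0.0029, -0.0005, -1.0] F [-2.9588, 3.5719, 6.6375] M [0.9224, 0.772, 0.0956] w 0.0119 q [-0.3858, 0.3081, -0.1838, 1.0813, -0.0016, 1.6033]
```

```bash
python3 - <<'E'
from h import *
st()
c=cam("wrist"); crop(c,"w11",270,190,370,290,6)
E
```

```text
t 17.5 p [0.4605, -0.1876, 0.0977] yaw -23.97 z [-0.0029, -0.0005, -1.0] F [-2.9588, 3.5719, 6.6375] M [0.9224, 0.772, 0.0956] w 0.0119 q [-0.3858, 0.3081, -0.1838, 1.0813, -0.0016, 1.6033]
```

View pics/w11.png

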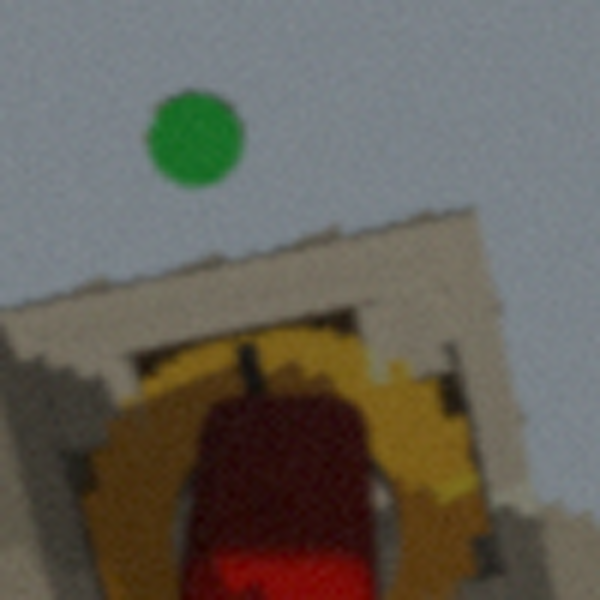

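```bash
python3 - <<'E'
from h import *
c=cam("wrist")
P=lambda p:onz(c,(270+(p[0]+.5)/6-.5,190+(p[1]+.5)/6-.5),.09)
ang=lambda a,b:np.degrees(np.arctan2(*(P(b)-P(a))[1::-1]))
print("mark",ang((258,396),(246,348)),"greendot",P((196,139)),"mark",P((251,372)))
print("frame x-edge",ang((473,210),(5,308)),"frame y-edge",ang((525,490),(475,212)),"plug inner edge",ang((355,314),(130,362)))
print("key: bow front edge left", ang((205,410),(360,400)))
m=masks(c["color"]); print([ (b,onz(c,b[1],.09)) for b in blobs(None,m["green"],20)+blobs(None,m["red"],20)])
E
```

```text
mark 79.18008069403497 greendot [ 0.46833962 -0.15256319  0.09      ] mark [ 0.46405022 -0.17355513  0.09      ]
frame x-edge 168.34121198420053 frame y-edge 77.4315591570714 plug inner edge 168.70955110584404
key: bow front edge left -19.974798842392968
[((6348, [497.0, 236.3], [438, 179, 118, 114]), array([ 0.55580464, -0.20501898,  0.09      ])), ((187, [302.1, 212.9], [295, 206, 15, 15]), array([ 0.46823694, -0.15260323,  0.09      ])), ((245, [320.5, 288.3], [307, 283, 25, 14]), array([ 0.45992749, -0.1948401 ,  0.09      ]))]
```

The plug mark points at 79.2° against the box's y axis at about 78.5°, so the plug is on its stop; the gripper is 0.07 rad past key-plus-play and holding it there. I'll hold for a second and look again.

```bash
python3 -m crank '{"dr":[[0,0,0.03],[0,0,0.03],[0,0,0.03],[0,0,0.03],[0,0,0.03],[0,0,0.03],[0,0,0.03],[0,0,0.03]],"travel":[[0,0,0],[0,0,0],[0,0,0],[0,0,0],[0,0,0],[0,0,0],[0,0,0],[0,0,0]],"hand":[0.005,0.005,0.005,0.005,0.005,0.005,0.005,0.005]}';python3 - <<'E'
from h import *
st()
c=cam("wrist"); crop(c,"w12",270,190,370,290,6)
cv2.imwrite("pics/s12.png",cam("scene")["color"][:,:,::-1])
E
```

```text
clock: 18.6
eef_pos: [0.4605, -0.1876, 0.0978]
tool_rot: [0.846, 0.532, -0.001, -0.001]
ft_force: [-3.4, 4.2, 7.6]
grip_width: 0.0118
t 18.6 p [0.4605, -0.1876, 0.0978] yaw -25.66 z [-0.003, -0.0005, -1.0] F [-3.3886, 4.1907, 7.6024] M [0.9784, 0.8425, 0.2303] w 0.0118 q [-0.3858, 0.3081, -0.1839, 1.0814, -0.0016, 1.6328]
```

View pics/w12.png

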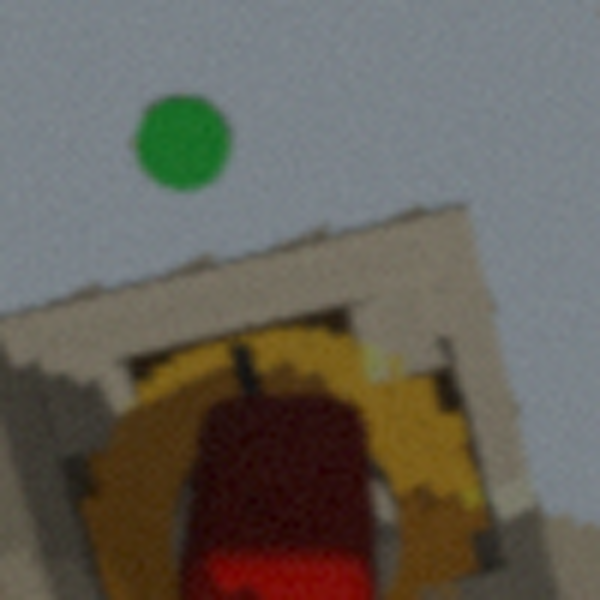

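View pics/s12.png

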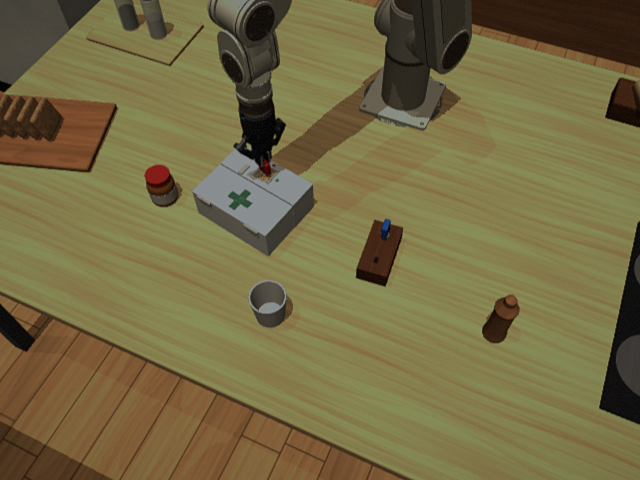

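The moment has climbed to 0.23 N m, well above the 0.08 N m spring, so the plug is hard on its stop. The mark still points at the green dot, and the blue key, jar, mill and cup are where they were. Handing in.

```bash
python3 -c "
from h import *
job.job_done(); st()"
```

```text
the job is handed in; nothing more can be done
the job is handed in; nothing more can be done
```

I took the red key from the stand and pushed it into the lock until it stopped on the pins at about 18 mm. The pins let it through on the anticlockwise wiggle, and I pressed it down until the collar sat on the plug. I then turned it a quarter turn clockwise to the stop and handed in at about 19 s, still gripping it and pressing down at about 7 N.

- **Stop:** the plug mark points along the green-dot direction (79.2° against about 78.5° for the box). The moment at the wrist rose to about 0.23 N m, well above the 0.08 N m spring, so the plug is hard on its stop.
- **Depth:** the key went 18.5 mm further after the pins, where I expected 19 mm. The collar looks seated on the plug.
- **Other things:** in the last picture, the blue key, jar, pepper mill and cup look as they did at the start.
- **Disagreements:** the wrist camera and the two fixed cameras disagreed by about 1.3 mm on where the key tip stood over the slot. I went by the wrist camera, and the key entered without force. The grip was about 1–2 mm off the key's axis, so a steady sideways force of about 5 N remained at the end. The finger opening read about 11.5 mm on the 14 mm bow throughout, which I did not explain, but the key stayed in the grip.

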